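Square up the chalk board on its stand and clamp it

TASK

The small chalk board has slipped sideways along the ledge of its leaning wooden stand: slide it back along the ledge until it is fully home against the end stop, then take the spring clamp lying on the worktop and clip it squarely, jaws well on, over the open upright edge (the side without the stop), around the middle of its height, so that it grips the board and the backrest together. Let go of the clamp, and leave the mug, the jar and the pepper mill where they stand.

Things in the scene. Friction and masses are not known exactly. Their poses are not given: they have to be found in the camera images.
- stand: Pale wooden display stand, fixed, about 230 mm wide, 175 mm high; it faces away from the robot (its own +x); its backrest leans back 25 degrees, top towards the robot. Origin at the foot on the worktop, z up, y along the ledge. Props behind the backrest at y -41 to -19 and +59 to +81; ledge with a front lip 12 mm high, 18 to 26 mm off the backrest.
- rest: Leaning backrest of the stand. Origin: middle of the lower edge of its front face, at the ledge, 36 mm above the worktop. z up the slope (25 degrees from vertical), x out of the front face (away from the robot and up), y along the ledge to the end stop. Plate: x -8 to 0, y -110 to 110, z 0 to 155 mm. Stop face at y = 110, 60 mm high. The -y side is open.
- menu: Loose chalk board in a wood frame, 224 mm wide (y), 125 high (z), 10 thick (x), 0.24 kg, standing on the ledge against the backrest, slipped 30 to 70 mm to -y at the start. Origin: middle of the lower edge of its back face; axes as the backrest's. Home: origin at y = -2 mm in the backrest's frame, open edge 4 mm past the backrest's.
- clip: Black spring clamp, like a big clothes peg, lying on its side, 28 mm high, 95 long, 85 g. Origin on the hinge axis, at its lower side; z the hinge axis, +x to the jaws, -x to the handles. Fixed half: straight bar x -50 to 45, outer face y -17, flat jaw face y -9. Moving half on the +y side: round jaw pad at x 38, round handle end (r 5). The throat takes an edge down to x = 8.
- clip_mouth (a point): Point between the clamp's jaws, 30 mm from the hinge axis along +x, at mid height (z 14), y = 0: the mid-plane of an 18 mm edge gripped. Squeezed fully, the open mouth is y -9 to +23 at the tip.
- clip_jaw (a joint): Clamp opening, rad: 0 at rest (6 mm gap), 0.305 closed on 18 mm, 0.71 fully squeezed. Centre of the moving handle end in the clamp's frame: (-31, 32) mm at rest, (-40, 21) on 18 mm, (-45, 4) squeezed; width over the handles 54, 43 and 26 mm. Squeezing takes about 12 N.
- mug: White mug, 80 mm across, 90 mm high; origin centre of its underside.
- jar: Glass jar with steel lid, 68 mm across, 95 mm high; origin centre of its underside.
- mill: Dark wooden pepper mill, 52 mm across, 135 mm high; origin centre of its underside.
Mind the look-alikes: they are no part of the job. Leave any blue look-alike of the clip alone.

How it is judged:
On the way, in this order (a step that is already met when the one before it is completed fails the run):
1. the chalk board is home against the end stop, seated on the ledge, with the clamp not yet on (y of menu in the frame of rest between -0.0065 and 0.003 m and z of menu in the frame of rest between -0.006 and 0.006 m and x of menu in the frame of rest between -0.005 and 0.007 m and angle between the z axis of menu and the z axis of rest, either way round below 0.06 rad and not (x of clip_mouth in the frame of rest between -0.006 and 0.008 m and y of clip_mouth in the frame of rest between -0.11 and -0.078 m and z of clip_mouth in the frame of rest between 0.03 and 0.105 m)), for 0.2 s.
2. the clamp, let go, grips board and backrest together at the open edge (y of menu in the frame of rest between -0.0065 and 0.003 m and z of menu in the frame of rest between -0.006 and 0.006 m and x of menu in the frame of rest between -0.005 and 0.007 m and angle between the z axis of menu and the z axis of rest, either way round below 0.06 rad and x of clip_mouth in the frame of rest between -0.006 and 0.008 m and y of clip_mouth in the frame of rest between -0.11 and -0.078 m and z of clip_mouth in the frame of rest between 0.03 and 0.105 m and value of joint clip_jaw between 0.2 and 0.42 rad and angle between the z axis of clip and the z axis of rest, either way round below 0.3 rad and angle between the x axis of clip and the y axis of rest, either way round below 0.3 rad and contact force between clip and menu above 1.5 N and contact force between clip and stand above 1.5 N and contact force between clip and the fingers below 0.1 N), for 0.2 s.
At the end, for the whole second after the job is handed in: Board on the ledge (6 mm, 0.06 rad), within 4 mm of the stop; clamp released, at rest, closed on board and backrest (joint 0.2 to 0.42, over 1.5 N on each), mouth point 0 to 30 mm (by y) inside the backrest's open edge and 30 to 105 mm up the slope, square within 0.3 rad (all of step 2 and linear speed of each of clip, menu below 0.01 m/s); the robot touches nothing.
It fails at once if the mug is moved more than 20 mm or tipped (distance of mug from where it was at the start of the episode above 0.02 m or angle between mug's own z axis and vertical above 0.3 rad).
It fails at once if the jar is moved more than 20 mm or tipped (distance of jar from where it was at the start of the episode above 0.02 m or angle between jar's own z axis and vertical above 0.3 rad).
It fails at once if the mill is moved more than 20 mm or tipped (distance of mill from where it was at the start of the episode above 0.02 m or angle between mill's own z axis and vertical above 0.3 rad).
It also fails if it takes over 61 s, if anything falls off the work surface, if the arm or the gripper's body presses on something with over 40 N, if the wrist force passes 120 N, or if a joint passes its speed limit or range.

ROBOT

A 6-joint arm with a two-finger parallel gripper is mounted at the origin on the work surface. World frame = base frame: x ahead of the robot, y to its left, z up, the work surface at z = 0. Lengths are in m, angles in rad, forces in N, time in s.
With the tool pointing down it reaches from about 0.325 to 0.925 m from the base axis. Payload 3.1 kg.
Tool frame: the origin (TCP) lies on the centre line of the jaws, within the pads' length; the fingertips stand robot.finger_overhang ahead of it and the grasp point (between the pads) lies 3 mm ahead of it (robot.finger_overhang is the distance from the TCP to the fingertips, in m); z points along the fingers, y is the line along which they close (so a half turn about z gives the same grasp; the last joint's range is limited). The gripper opens to 85 mm and grips with 20 to 120 N. Pads are 22 mm wide; open, the fingers measure 114 mm over their backs; the gripper's body (76 mm by 85 mm) begins 54 mm behind the grasp point. The pads swing forward as they close: fully open they stand 13 mm farther back than shut.
Start: joints at [-1.416, 0.217, 1.613, -0, 1.311, -0.112], TCP at [0.165, -0.603, 0.253] pointing down, gripper open.
Joint ranges: [-2.75, 2.75], [-0.78, 2.1], [0.31, 2.55], [-1.13, 4.27], [0.13, 2.63], [-2.58, 2.58]. Speed limits (rad/s): [2.79, 2.79, 3.14, 3.14, 3.14, 3.14].

INTERFACE

Orientations are given as [roll, pitch, yaw] about the fixed x, y, z axes, in that order (R = Rz(yaw) Ry(pitch) Rx(roll)).
In Python, from plant import robot gives the robot as it stands.
- The arm moves only by the tool move_arm, never from a script. Its argument "plan" is a list that holds one entry, the list of rows, each a list of 7 numbers: the shift along the world's x, y, z as a fraction of full scale, then the turn, a rotation vector about the world's x, y, z as a fraction of full scale, then the opening, from 0 (shut) to 1 (fully open). In form: [[[tx, ty, tz, wx, wy, wz, claw], ...]]. A call has exactly 8 rows; each row is the pose to reach, as a shift and turn from the pose commanded when the call began; what a row does not reach only later rows make up. Full scale, the value 1, is 800 mm for a shift and 60 degrees for a turn. A row lasts 1/10 s, in which the tool goes at most 50 mm and 8.59 degrees, less where a joint would pass 70% of its speed; a pose out of reach is approached as far as the arm can. A call with a number of a shift or a turn outside -1 to 1 is refused whole. A call with a gripper value outside its range is refused whole. The fingers move at their own pace and stop on an object; the grip force is fixed at half the most. Time passes only in rows, so rows that repeat a pose let the fingers close, or fill a call up. It gives the time, the measured TCP pose, the force, the opening and the grip force at its end, in the units of the state.
- robot.observe(): the state, without advancing time (a new reading comes with each control period).
- robot.camera(name): name is "scene" or "top"; returns a dict with "pixels" (420x560x3 uint8, red, green, blue), "fovy" (degrees; the focal length in pixels is half the picture's height over the tangent of half this angle, whatever the lens; pixels are square), "cx", "cy" (the principal point, pixels), "origin" and "orientation" of the camera in the world. Camera axes: x right, y down, z forward; pixel columns grow to the right and rows downward; lengths in m; the calibration is good to about 2 mm. A picture is of the moment at which its call begins. There is no depth.
- robot.hand_in(): hands the job in; it is judged then, once.
The state is a dict: "clock": time; "joints": joint angles; "qd": joint speeds; "joint_efforts": joint torques, N m; "eef_pos": TCP position; "ee_rot": TCP orientation; "wrist_force": force on the tool from outside, world axes, zero at the start; "wrist_torque": the same for the moment, N m; "grip_width": opening from 0.0 (shut) to 1.0 (fully open); "gripper_force": force on a finger pad.
Only numpy, scipy, OpenCV 4.12 (cv2) and the standard library are available. Lean on these libraries where they do the work, as an engineer would, in place of code of your own. Each camera call takes 0.05 s, during which the arm holds its last target. There are 200 camera calls.

## Working session

There is one attempt and no reset: what is moved stays moved. The work goes in short steps, Python scripts to look and compute and a tool call to move; the robot and the scene stay as the last step left them, time stands still between calls to the robot, and variables do not carry over. Pictures are saved under pics/ and viewed, at most 10 in all, crops included, and the job is handed in when it is done.

Besides the shell and the picture viewer there is one more tool, called after ">>>" as a command line: name --argument value ..., lists and objects as JSON in quotes. move_arm: Moves the arm, as the interface text tells. Shift numbers are shares of 800 mm and turn numbers shares of 60 degrees, none past 1 either way. Its arguments: {"type":"object","properties":{"plan":{"type":"array"}},"required":["plan"]}

```bash
ls; mkdir -p pics; python3 - <<'E'
from plant import robot
import cv2,json
print(robot.observe(), robot.finger_overhang)
for n in("scene","top"):
    c=robot.camera(n); cv2.imwrite(f"pics/{n}0.png",c["pixels"][:,:,::-1])
    print(n,{k:v for k,v in c.items() if k!="pixels"})
E
```

```text
pics
{'clock': 0.0, 'joints': array([-1.41619387e+00,  2.17785619e-01,  1.61494347e+00, -5.97654961e-06,
        1.31129242e+00, -1.12216006e-01]), 'qd': array([-0.00098473, -0.00091902,  0.0010626 ,  0.00049372,  0.00127466,
        0.00122118]), 'joint_efforts': array([ 7.90664981e-04, -3.96842158e+01, -3.03851974e+01,  6.12474423e-05,
        9.76231880e-03,  1.12634262e-05]), 'eef_pos': array([ 0.16468104, -0.60211774,  0.25194381]), 'ee_rot': array([-3.13917843e+00, -2.66247959e-04,  2.66819680e-01]), 'wrist_force': array([-0.06499058,  0.51435378, -0.33273022]), 'wrist_torque': array([-0.0025428 ,  0.00332208, -0.05259472]), 'gripper_force': 0.0, 'grip_width': 0.9997193939721223} 0.022
scene {'fovy': 57.46730481453266, 'cx': 283.2791202812636, 'cy': 218.27843466685948, 'origin': array([ 0.94312659, -0.4808189 ,  0.78684786]), 'orientation': array([-2.43566792,  0.01057659,  0.71911977])}
top {'fovy': 42.059513042791835, 'cx': 282.57860086094746, 'cy': 214.9473991256576, 'origin': array([ 0.32681429, -0.00255587,  1.53831771]), 'orientation': array([-3.0101696 , -0.01242193, -1.57389537])}
```

View pics/scene0.png

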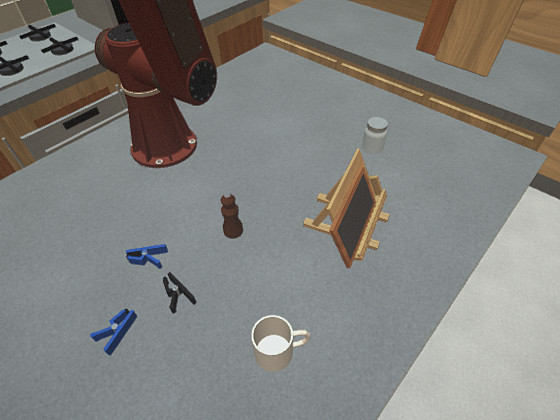

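View pics/top0.png

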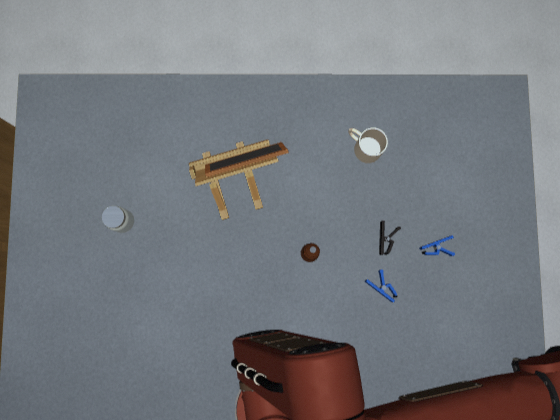

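The scene view shows the stand at about (350,215), the black clamp at (178,292) and blue look-alikes at (146,255) and (115,330). In the top view the stand is at (240,165), the clamp at (388,238), the mill at (310,252), the mug at (370,145) and the jar at (117,217). I'll zoom in on these.

```bash
cat > h.py <<'E'
import numpy as np, cv2
from scipy.spatial.transform import Rotation as R
from plant import robot
def cam(n):
    c=robot.camera(n); c["f"]=c["pixels"].shape[0]/2/np.tan(np.radians(c["fovy"])/2)
    c["R"]=R.from_euler("xyz",c["orientation"]).as_matrix(); return c
def ray(c,u,v):
    d=c["R"]@np.array([(u-c["cx"])/c["f"],(v-c["cy"])/c["f"],1]); return np.array(c["origin"]),d
def plane(c,u,v,z=0,n=(0,0,1),p=None):
    o,d=ray(c,u,v); n=np.array(n,float); p=np.array([0,0,z]) if p is None else p
    return o+d*(n@(p-o))/(n@d)
def tri(c1,p1,c2,p2):
    o1,d1=ray(c1,*p1);o2,d2=ray(c2,*p2)
    s=np.linalg.lstsq(np.c_[d1,-d2],o2-o1,rcond=None)[0]
    a,b=o1+d1*s[0],o2+d2*s[1]; return (a+b)/2,np.linalg.norm(a-b)
def proj(c,P):
    q=c["R"].T@(np.array(P)-c["origin"]); return q[:2]/q[2]*c["f"]+[c["cx"],c["cy"]]
def crop(c,x0,y0,w,h,k):
    return cv2.resize(c["pixels"][y0:y0+h,x0:x0+w,::-1],None,fx=k,fy=k,interpolation=cv2.INTER_CUBIC)
E
python3 - <<'E'
from h import *
s,t=cam("scene"),cam("top")
a=np.hstack([crop(t,180,130,120,100,4),crop(t,360,210,40,50,8)])
b=np.hstack([crop(s,295,145,110,125,4)[:200*2],crop(s,155,265,45,50,8)])
print(a.shape,b.shape)
cv2.imwrite("pics/a.png",a); cv2.imwrite("pics/b.png",b[:, :800])
for c in(t,s):
    img=c["pixels"].astype(int); m=(img.max(2)<55)
    reg=(360,210,45,50) if c is t else (155,265,45,50)
    x,y,w,h=reg; ys,xs=np.nonzero(m[y:y+h,x:x+w]); print(len(xs))
    print(cv2.minAreaRect(np.c_[xs+x,ys+y].astype(np.float32)))
for n,p,z in(("mug",(370,145),.09),("jar",(114,217),.095),("mill",(313,250),.135)): print(n,plane(t,*p,z))
E
```

```text
(400, 800, 3) (400, 800, 3)
219
((384.84246826171875, 238.75343322753906), (20.833324432373047, 31.952234268188477), 20.556045532226562)
386
((176.26092529296875, 290.35760498046875), (37.61676025390625, 25.898569107055664), 65.77225494384766)
mug [ 0.71023443 -0.26010253  0.09      ]
jar [0.51271446 0.42637909 0.095     ]
mill [ 0.42122982 -0.09852154  0.135     ]
```

View pics/a.png

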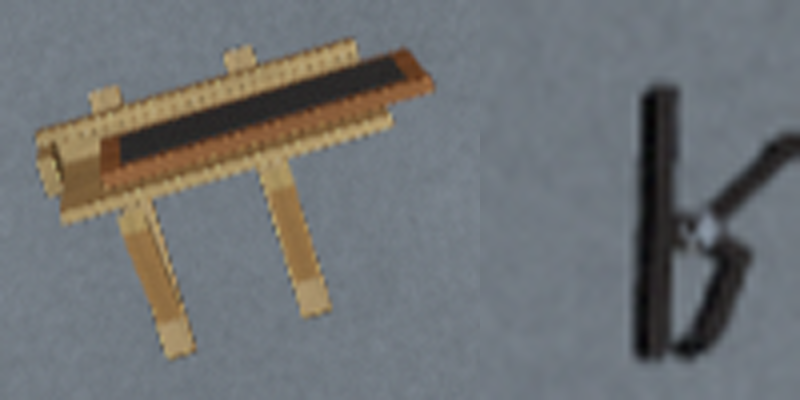

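View pics/b.png

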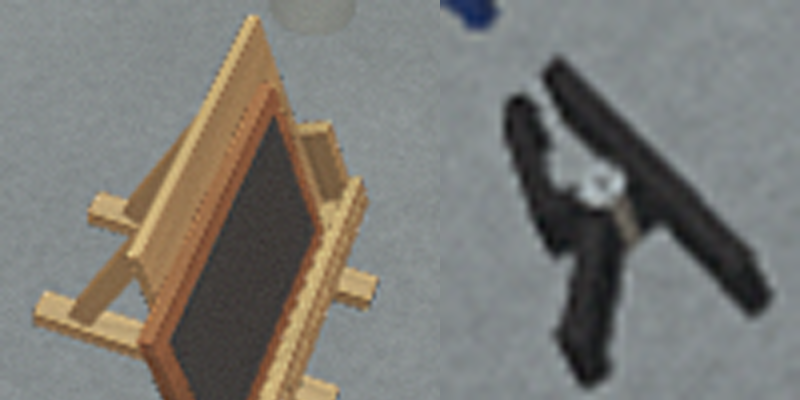

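The crops show the backrest's rear top edge running from a.png (62,220) to (391,127), with the stop at the left end. The menu's open edge is at about (430,85). The clamp's bar runs (655,88) to (650,358), jaws towards the robot, and its moving half is on the right.

```bash
python3 - <<'E'
from h import *
s,t=cam("scene"),cam("top")
A=lambda x,y:(180+x/4-.4,130+y/4-.4)
A2=lambda x,y:(360+(x-480)/8-.45,210+y/8-.45)
B=lambda x,y:(295+x/4-.4,145+y/4-.4)
B2=lambda x,y:(155+(x-440)/8-.45,265+y/8-.45)
p1=plane(t,*A(62,221),.173); p2=plane(t,*A(392,127),.173)
print("rear top",p1,p2,np.linalg.norm(p1-p2))
print("tri +y",tri(t,A(61,210),s,B(255,14)),"tri -y",tri(t,A(392,122),s,B(131,252)))
m1=plane(t,*A(105,140),.149);m2=plane(t,*A(434,85),.149)
# menu top rear corner: slope z=125,x=0
print("menu rear-top corners z.149",plane(t,*A(100,183),.149),m2)
print("feet", [plane(t,*A(*q),.012) for q in((178,355),(317,313))])
# clip
e1,e2=plane(t,*A2(658,86),.028),plane(t,*A2(651,358),.028)
print("bar ends",e1,e2,np.linalg.norm(e1-e2), "hinge",plane(t,*A2(706,229),.028))
print("scene bar", plane(s,*B2(552,62),.028),plane(s,*B2(755,280),.028),"hinge",plane(s,*B2(602,183),.028))
# bar mask line fit
g=t["pixels"].astype(int).max(2); 
for v in range(222,254,3):
    r=g[v,372:392]; xs=np.nonzero(r<75)[0]+372; print(v,xs.min() if len(xs) else 0,xs.max() if len(xs) else 0,end="; ")
E
```

```text
rear top [0.58452911 0.20145099 0.173     ] [ 0.64536446 -0.00778579  0.173     ] 0.21790128650769203
tri +y (array([0.58855294, 0.19977183, 0.17796384]), np.float64(0.005243939329330385)) tri -y (array([ 0.64741135, -0.00827925,  0.17576143]), np.float64(0.0014860340080570225))
menu rear-top corners z.149 [0.61400345 0.18096334 0.149     ] [ 0.67892854 -0.03529931  0.149     ]
feet [array([0.51911216, 0.14238701, 0.012     ]), array([0.54882809, 0.0447666 , 0.012     ])]
bar ends [ 0.5109336  -0.29894122  0.028     ] [ 0.41609338 -0.29395542  0.028     ] 0.09497118423123818 hinge [ 0.4608425  -0.31431303  0.028     ]
scene bar [ 0.41705864 -0.29843858  0.028     ] [ 0.51665426 -0.30578851  0.028     ] hinge [ 0.46019544 -0.31425393  0.028     ]
222 380 384; 225 380 384; 228 380 384; 231 380 383; 234 380 391; 237 380 390; 240 380 391; 243 380 391; 246 379 391; 249 379 390; 252 379 389;
```

```bash
cat >> h.py <<'E'
ps=np.radians(16.2); XH=np.array([np.cos(ps),np.sin(ps),0]); YR=np.array([-np.sin(ps),np.cos(ps),0]); Z=np.array([0,0,1.])
k=np.radians(25); XR=XH*np.cos(k)+Z*np.sin(k); ZR=-XH*np.sin(k)+Z*np.cos(k); O=np.array([.6848,.1172,.036])
def rot(x,z): return np.c_[x,np.cross(z,x),z]
th=np.radians(35); RP=rot(YR*np.cos(th)+Z*np.sin(th), YR*np.sin(th)-Z*np.cos(th))   # push
cy=np.radians(177); RC=rot(np.array([np.cos(cy),np.sin(cy),0]),-Z)                  # pick
RB=rot(YR,-ZR)                                                                      # place
def row(p,Rt,Rfrom=None,pfrom=None):
    o=robot.observe(); p0=o["eef_pos"] if pfrom is None else pfrom
    R0=R.from_euler("xyz",o["ee_rot"]).as_matrix() if Rfrom is None else Rfrom
    w=R.from_matrix(Rt@R0.T).as_rotvec(degrees=True)
    print("shift",np.round((p-p0)/.8,4),"turn",np.round(w/60,4),"mm",np.round((p-p0)*1e3,1))
E
python3 - <<'E'
from h import *
pa=O-.0145*XH-.21*YR; pa[2]=.25
row(pa,RP)
pb=pa.copy(); pb[2]=.091; row(pb,RP,RP,pa)
print(pa, R.from_matrix(RP).as_euler("xyz"))
E
```

```text
shift [ 0.7059  0.6427 -0.0035] turn [ 0.5643 -0.3172  1.4633] mm [564.7 514.1  -2.8]
shift [ 0.      0.     -0.1987] turn [0. 0. 0.] mm [   0.    0. -159.]
[ 0.72946387 -0.08850705  0.25      ] [ 3.14159265 -0.61086524  1.85353967]
```

>>> move_arm --plan '[[[0.09,0.08,0,0.07,-0.04,0.183,0],[0.176,0.16,0,0.141,-0.079,0.366,0],[0.264,0.24,0,0.211,-0.119,0.549,0],[0.352,0.32,0,0.282,-0.159,0.732,0],[0.352,0.32,0,0.282,-0.159,0.732,0],[0.352,0.32,0,0.282,-0.159,0.732,0],[0.352,0.32,0,0.282,-0.159,0.732,0],[0.352,0.32,0,0.282,-0.159,0.732,0]]]'

```text
clock: 1.1
eef_pos: [0.4485, -0.3444, 0.2532]
ee_rot: [-3.007, -0.304, 1.022]
wrist_force: [-0.9, -0.2, 0.3]
grip_width: -0.005
gripper_force: 0.0
```

```bash
python3 - <<'E'
from h import *
pa=O-.0145*XH-.21*YR; pa[2]=.25
row(pa,RP); print(robot.observe()["joints"])
E
```

```text
shift [ 0.3512  0.3199 -0.0039] turn [ 0.2811 -0.1569  0.7298] mm [281.  255.9  -3.2]
[-0.89762474  0.21340977  1.64746187  0.2359131   1.51813769 -0.41028557]
```

>>> move_arm --plan '[[[0.351,0.32,-0.004,0.281,-0.157,0.73,0],[0.351,0.32,-0.004,0.281,-0.157,0.73,0],[0.351,0.32,-0.004,0.281,-0.157,0.73,0],[0.351,0.32,-0.004,0.281,-0.157,0.73,0],[0.351,0.32,-0.004,0.281,-0.157,0.73,0],[0.351,0.32,-0.004,0.281,-0.157,0.73,0],[0.351,0.32,-0.004,0.281,-0.157,0.73,0],[0.351,0.32,-0.004,0.281,-0.157,0.73,0]]]'

```text
clock: 1.9
eef_pos: [0.7293, -0.0875, 0.2491]
ee_rot: [-3.141, -0.611, 1.854]
wrist_force: [-0.1, -0.6, 1.0]
grip_width: -0.002
gripper_force: 0.0
```

```bash
python3 - <<'E'
from h import *
pa=O-.0145*XH-.21*YR; pa[2]=.091
row(pa,RP); print(robot.observe()["joints"])
pb=O-.0145*XH-.16*YR; pb[2]=.091; row(pb,RP,RP,pa)
E
```

```text
shift [ 0.0003 -0.0012 -0.1976] turn [ 0.0002 -0.0001 -0.0006] mm [   0.2   -1.  -158.1]
[-0.39038538  0.65192325  1.12669168  0.47308563  1.75293563 -0.67999165]
shift [-0.0174  0.06    0.    ] turn [0. 0. 0.] mm [-13.9  48.    0. ]
```

>>> move_arm --plan '[[[0,-0.001,-0.06,0,0,0,0],[0,-0.001,-0.12,0,0,0,0],[0,-0.001,-0.17,0,0,0,0],[0,-0.001,-0.198,0,0,0,0],[-0.004,0.014,-0.198,0,0,0,0],[-0.008,0.028,-0.198,0,0,0,0],[-0.013,0.044,-0.198,0,0,0,0],[-0.017,0.058,-0.198,0,0,0,0]]]'

```text
clock: 2.7
eef_pos: [0.7152, -0.0437, 0.0953]
ee_rot: [3.136, -0.606, 1.855]
wrist_force: [1.2, -3.7, 4.2]
grip_width: -0.003
gripper_force: 2.3
```

```bash
python3 - <<'E'
from h import *
d=robot.observe()["eef_pos"]-O; print("yr",d@YR,"xh",d@XH)
s,t=cam("scene"),cam("top")
cv2.imwrite("pics/c.png",np.hstack([crop(s,290,140,130,150,3),crop(t,180,110,130,150,3)]))
E
```

```text
yr -0.16295035385057585 xh -0.01572488721074915
```

View pics/c.png

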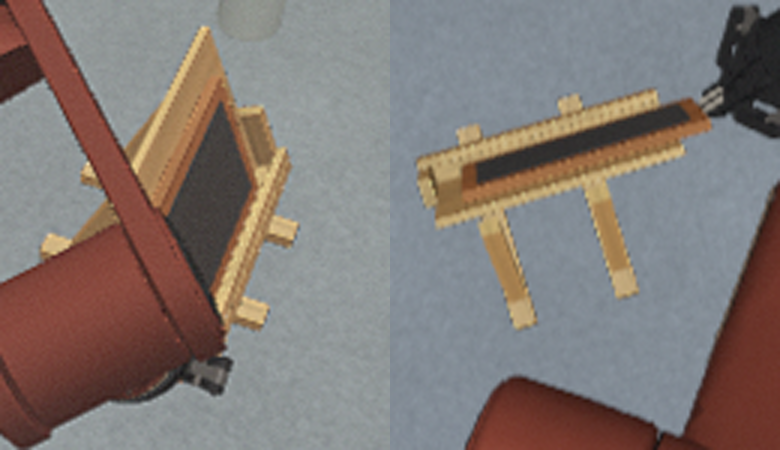

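The top crop shows the shut fingertips just touching the board's open edge at c.png (715,105). I'll keep pushing, slowly.

>>> move_arm --plan '[[[-0.001,0.004,0,0,0,0,0],[-0.002,0.008,0,0,0,0,0],[-0.0035,0.012,0,0,0,0,0],[-0.0047,0.016,0,0,0,0,0],[-0.006,0.02,0,0,0,0,0],[-0.007,0.024,0,0,0,0,0],[-0.007,0.024,0,0,0,0,0],[-0.007,0.024,0,0,0,0,0]]]'

```text
clock: 3.6
eef_pos: [0.7094, -0.0274, 0.0935]
ee_rot: [3.139, -0.606, 1.852]
wrist_force: [0.6, -4.9, 4.4]
grip_width: -0.005
gripper_force: 2.7
```

```bash
python3 - <<'E'
from h import *
o=robot.observe(); d=o["eef_pos"]-O; print("yr",d@YR,"xh",d@XH,o["wrist_force"]@YR)
E
```

```text
yr -0.14572312255055947 xh -0.01666977866591638 -4.867812378141801
```

>>> move_arm --plan '[[[-0.001,0.003,0,0,0,0,0],[-0.002,0.006,0,0,0,0,0],[-0.0026,0.009,0,0,0,0,0],[-0.0035,0.012,0,0,0,0,0],[-0.0035,0.012,0,0,0,0,0],[-0.0035,0.012,0,0,0,0,0],[-0.0035,0.012,0,0,0,0,0],[-0.0035,0.012,0,0,0,0,0]]]'

```text
clock: 4.4
eef_pos: [0.7065, -0.0177, 0.0933]
ee_rot: [3.139, -0.607, 1.852]
wrist_force: [1.4, -4.8, 4.1]
grip_width: 0.001
gripper_force: 2.6
```

```bash
python3 - <<'E'
from h import *
o=robot.observe(); d=o["eef_pos"]-O; print("yr",d@YR,"xh",d@XH,o["wrist_force"]@YR)
E
```

```text
yr -0.1355906205160013 xh -0.01678070749201532 -4.949886896306952
```

>>> move_arm --plan '[[[-0.0005,0.0015,0,0,0,0,0],[-0.001,0.003,0,0,0,0,0],[-0.0013,0.0045,0,0,0,0,0],[-0.0018,0.006,0,0,0,0,0],[-0.0018,0.006,0,0,0,0,0],[-0.0018,0.006,0,0,0,0,0],[-0.0018,0.006,0,0,0,0,0],[-0.0018,0.006,0,0,0,0,0]]]'

```text
clock: 5.2
eef_pos: [0.7061, -0.0163, 0.0935]
ee_rot: [3.138, -0.6, 1.851]
wrist_force: [1.2, -12.3, 5.4]
grip_width: -0.002
gripper_force: 6.1
```

```bash
python3 - <<'E'
from h import *
o=robot.observe(); d=o["eef_pos"]-O; print("yr",d@YR,"xh",d@XH,o["wrist_force"]@YR)
s,t=cam("scene"),cam("top")
cv2.imwrite("pics/d.png",np.hstack([crop(s,290,140,130,150,3),crop(t,180,110,130,150,3)]))
E
```

```text
yr -0.13418445305851004 xh -0.016787112252578226 -12.177639666952025
```

View pics/d.png

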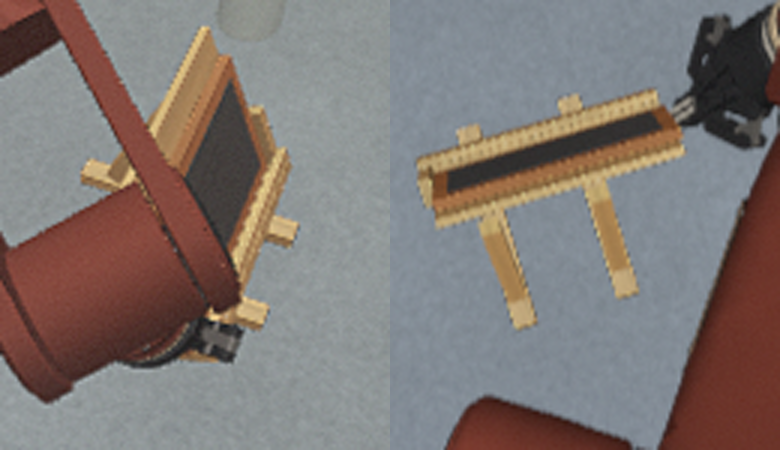

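The force jumped to 12 N while the tool stalled, and the top crop shows the board against the stop at d.png (432,185), so it is home. Next I retract and go to the clamp.

```bash
python3 - <<'E'
from h import *
o=robot.observe(); p=o["eef_pos"]; q=p-.06*YR; q[2]=.25
row(q,RP)
g=np.array([.499,-.322,.15]); row(g,RC); row(g,RC,RP,q); print(q)
E
```

```text
shift [ 0.0209 -0.072   0.1956] turn [0.009  0.0059 0.0046] mm [ 16.7 -57.6 156.5]
shift [-0.2589 -0.3821  0.0706] turn [-0.3829 -0.4754  1.146 ] mm [-207.1 -305.7   56.5]
shift [-0.2798 -0.3101 -0.125 ] turn [-0.3858 -0.4868  1.1411] mm [-223.9 -248.1 -100. ]
[ 0.72287099 -0.07394242  0.25      ]
```

>>> move_arm --plan '[[[0.01,-0.036,0.01,0,0,0,0],[0.021,-0.072,0.04,0,0,0,0],[0.021,-0.072,0.1,0,0,0,0.3],[0.021,-0.072,0.16,0,0,0,0.6],[0.021,-0.072,0.2,-0.04,-0.06,0.14,1],[-0.02,-0.12,0.2,-0.09,-0.12,0.28,1],[-0.05,-0.16,0.2,-0.14,-0.18,0.42,1],[-0.09,-0.2,0.18,-0.19,-0.24,0.57,1]]]'

```text
clock: 6.1
eef_pos: [0.633, -0.1722, 0.2387]
ee_rot: [3.036, -0.335, 2.438]
wrist_force: [-0.2, -1.9, -0.9]
grip_width: 0.991
gripper_force: 0.0
```

```bash
python3 - <<'E'
from h import *
g=np.array([.499,-.322,.12]); row(g,RC); print(robot.observe()["joints"])
E
```

```text
shift [-0.1675 -0.1872 -0.1484] turn [-0.2145 -0.2656  0.632 ] mm [-134.  -149.8 -118.7]
[-0.45230341  0.45986391  1.36130076  0.18434478  1.62012315 -1.32071507]
```

>>> move_arm --plan '[[[-0.03,-0.03,-0.01,-0.04,-0.05,0.11,1],[-0.06,-0.06,-0.02,-0.07,-0.09,0.21,1],[-0.1,-0.1,-0.04,-0.11,-0.13,0.32,1],[-0.14,-0.15,-0.07,-0.15,-0.18,0.43,1],[-0.168,-0.187,-0.11,-0.18,-0.22,0.53,1],[-0.168,-0.187,-0.148,-0.215,-0.266,0.632,1],[-0.168,-0.187,-0.148,-0.215,-0.266,0.632,1],[-0.168,-0.187,-0.148,-0.215,-0.266,0.632,1]]]'

```text
clock: 6.9
eef_pos: [0.4969, -0.3196, 0.1169]
ee_rot: [3.139, -0.01, 3.079]
wrist_force: [0.2, -0.5, 1.6]
grip_width: 1.002
gripper_force: 0.0
```

```bash
python3 - <<'E'
from h import *
g=np.array([.499,-.322,.028]); row(g,RC); print(robot.observe()["joints"])
s,t=cam("scene"),cam("top")
cv2.imwrite("pics/e.png",np.hstack([crop(s,130,230,130,150,3),crop(t,330,170,130,150,3)]))
E
```

```text
shift [ 0.0027 -0.003  -0.1111] turn [-0.0026 -0.009   0.01  ] mm [  2.1  -2.4 -88.9]
[-0.68856586  0.30122123  1.78659485 -0.00434422  1.06281007 -2.19441544]
```

View pics/e.png

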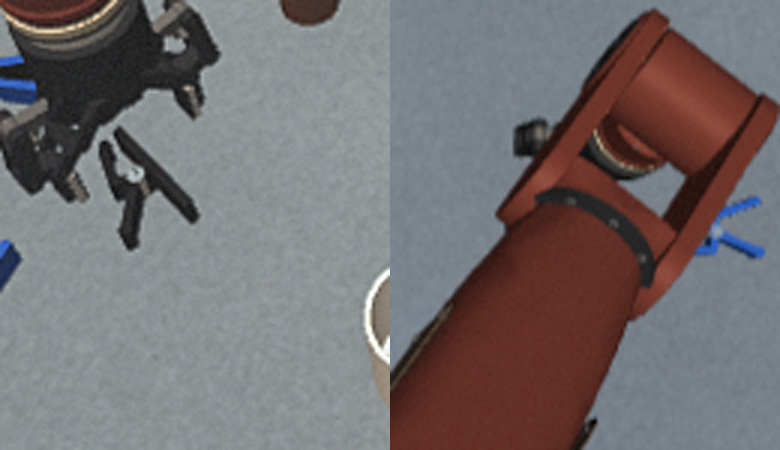

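The clamp is undisturbed, with its handles between the open fingers as seen at e.png (70–195, 100–190). I'll descend and close.

>>> move_arm --plan '[[[0.003,-0.003,-0.03,-0.002,-0.009,0.01,1],[0.003,-0.003,-0.06,-0.002,-0.009,0.01,1],[0.003,-0.003,-0.085,-0.002,-0.009,0.01,1],[0.003,-0.003,-0.1,-0.002,-0.009,0.01,1],[0.003,-0.003,-0.11,-0.002,-0.009,0.01,1],[0.003,-0.003,-0.111,-0.002,-0.009,0.01,1],[0.003,-0.003,-0.111,-0.002,-0.009,0.01,0.8],[0.003,-0.003,-0.111,-0.002,-0.009,0.01,0.65]]]'

```text
clock: 7.8
eef_pos: [0.5007, -0.3235, 0.0298]
ee_rot: [-3.138, 0.004, 3.092]
wrist_force: [0.6, -1.0, -0.1]
grip_width: 0.691
gripper_force: 0.0
```

>>> move_arm --plan '[[[0,0,0,0,0,0,0.5],[0,0,0,0,0,0,0.4],[0,0,0,0,0,0,0.3],[0,0,0,0,0,0,0.2],[0,0,0,0,0,0,0.1],[0,0,0,0,0,0,0],[0,0,0,0,0,0,0],[0,0,0,0,0,0,0]]]'

```text
clock: 8.6
eef_pos: [0.503, -0.3252, 0.0327]
ee_rot: [-3.135, 0.009, 3.092]
wrist_force: [1.2, 1.2, 9.8]
grip_width: 0.277
gripper_force: 53.7
```

```bash
python3 - <<'E'
from h import *
print(robot.observe()["grip_width"]*85)
g=np.array([.499,-.322,.028]); row(g,RC)
s=cam("scene")
cv2.imwrite("pics/f.png",crop(s,130,210,130,110,5))
E
```

```text
23.50329214618775
shift [-0.005   0.004  -0.0058] turn [ 0.0065  0.0083 -0.0025] mm [-4.   3.2 -4.7]
```

View pics/f.png

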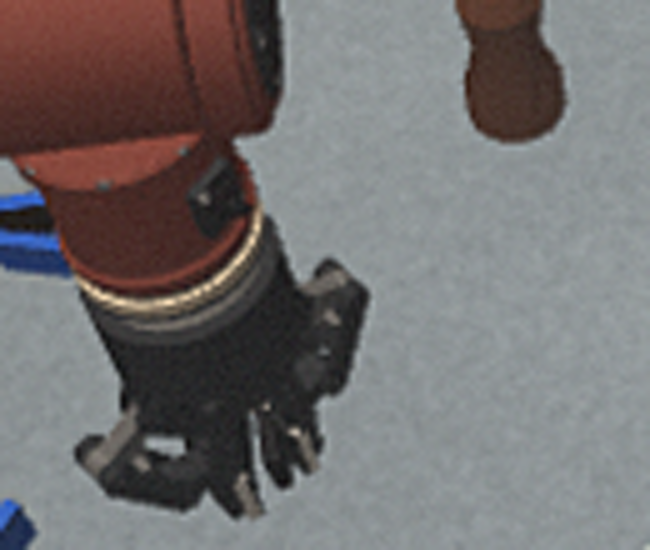

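The clamp is gripped and fully squeezed: 54 N, about 25 mm wide, with the jaws past the fingers at about f.png (250,510). I'll lift and carry it.

```bash
cat >> h.py <<'E'
OFF=np.array([.073,-.004,.0187])
def tcp(xr,yr,zr): return O+xr*XR+yr*YR+zr*ZR-RB@OFF
E
python3 - <<'E'
from h import *
q=tcp(.008,-.18,.065); print(q); row(q,RB)
h=q.copy(); h[2]+=.12; row(h,RB); print(R.from_matrix(RB).as_euler("xyz"))
E
```

```text
[ 0.73186    -0.13258887  0.11692938]
shift [0.286  0.2408 0.1053] turn [ 0.3591 -0.2722 -1.1602] mm [228.8 192.6  84.2]
shift [0.286  0.2408 0.2553] turn [ 0.3591 -0.2722 -1.1602] mm [228.8 192.6 204.2]
[2.70526034 0.         1.85353967]
```

>>> move_arm --plan '[[[0,0,0.05,0,0,0,0],[0,0,0.11,0,0,0,0],[0,0,0.16,0,0,0,0],[0.02,0.02,0.2,0.03,-0.02,-0.1,0],[0.05,0.05,0.23,0.07,-0.05,-0.22,0],[0.09,0.08,0.25,0.11,-0.08,-0.35,0],[0.13,0.11,0.255,0.15,-0.11,-0.48,0],[0.17,0.14,0.255,0.18,-0.136,-0.58,0]]]'

```text
clock: 9.45
eef_pos: [0.6375, -0.2109, 0.2352]
ee_rot: [2.918, 0.072, 2.468]
wrist_force: [-0.4, -1.0, -1.5]
grip_width: 0.271
gripper_force: 56.3
```

```bash
python3 - <<'E'
from h import *
h=tcp(.008,-.18,.065); h[2]+=.12; row(h,RB); o=robot.observe();print(o["joints"],o["grip_width"]*85,o["wrist_force"])
E
```

```text
shift [0.1179 0.0979 0.0022] turn [ 0.1728 -0.1324 -0.5768] mm [94.3 78.3  1.7]
[-0.51224049  0.2557729   1.61637837  0.22724335  1.17101201 -1.49593003] 23.042823269389977 [-0.39938723 -0.96399713 -1.45382016]
```

>>> move_arm --plan '[[[0.02,0.02,0,0.035,-0.026,-0.115,0],[0.05,0.04,0,0.07,-0.053,-0.23,0],[0.08,0.07,0,0.104,-0.08,-0.346,0],[0.118,0.098,0.002,0.138,-0.106,-0.46,0],[0.118,0.098,0.002,0.173,-0.132,-0.577,0],[0.118,0.098,0.002,0.173,-0.132,-0.577,0],[0.118,0.098,0.002,0.173,-0.132,-0.577,0],[0.118,0.098,0.002,0.173,-0.132,-0.577,0]]]'

```text
clock: 10.25
eef_pos: [0.7299, -0.1332, 0.2344]
ee_rot: [2.708, -0.002, 1.861]
wrist_force: [-0.3, -0.1, -0.8]
grip_width: 0.268
gripper_force: 55.0
```

```bash
python3 - <<'E'
from h import *
q=tcp(.008,-.18,.065); row(q,RB); o=robot.observe();print(o["joints"],o["wrist_force"])
s,t=cam("scene"),cam("top")
for c in (s,t): print(proj(c,o["eef_pos"]),proj(c,o["eef_pos"]+RB@OFF))
u,v=proj(s,o["eef_pos"]+RB@OFF).astype(int);a,b=proj(t,o["eef_pos"]+RB@OFF).astype(int)
x0,y0,x1,y1=u-50,v-50,a-40,b-40;print(x0,y0,x1,y1)
cv2.imwrite("pics/g.png",np.hstack([crop(s,x0,y0,100,100,4),crop(t,x1,y1,80,80,5)]))
E
```

```text
shift [ 0.0024  0.0008 -0.1468] turn [-0.0012 -0.003  -0.0069] mm [   1.9    0.6 -117.4]
[-0.37546528  0.28473887  1.61816824  0.3346943   0.91821976 -0.8264166 ] [-0.33913741 -0.05518716 -0.83381383]
[325.14974102 247.55009107] [340.15471926 226.02687894]
[328.48284735 122.10571193] [299.31069787 130.63986516]
290 176 259 90
```

View pics/g.png

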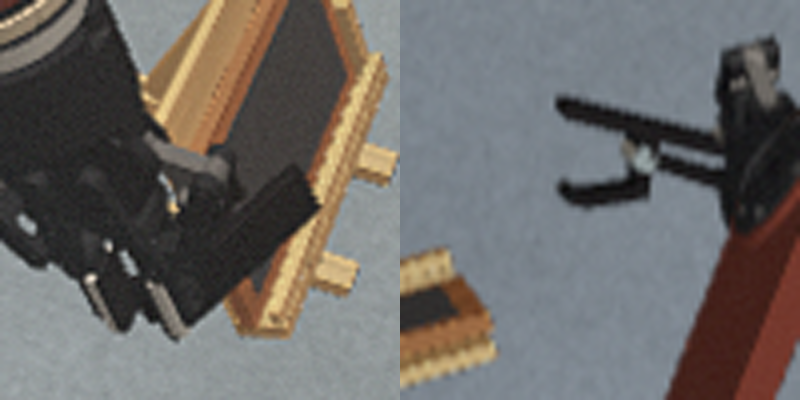

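The top crop shows the bar running g.png (560,105) to (720,140), not parallel to the ledge. The clamp has turned in the grip by roughly 28°, and I'm holding only the handle tips. I'll quantify this before deciding.

```bash
python3 - <<'E'
from h import *
o=robot.observe(); p=o["eef_pos"]; Rt=R.from_euler("xyz",o["ee_rot"]).as_matrix()
s,t=cam("scene"),cam("top")
T=lambda x,y:(259+(x-400)/5-.4,90+y/5-.4)
S=lambda x,y:(290+x/4-.4,176+y/4-.4)
for zt in(.0047,.0187):
  for n,q in(("tip",T(560,104)),("barR",T(718,140)),("hinge",T(643,155)),("pad",T(566,192)),("armR",T(655,190))):
    P=plane(t,*q,n=Rt[:,2],p=p+Rt[:,2]*zt); print(zt,n,np.round((Rt.T@(P-p))*1e3,1))
for n,a,b in(("tip",T(560,104),S(300,185)),):
    P,e=tri(t,a,s,b); print(n,np.round((Rt.T@(P-p))*1e3,1),e)
E
```

```text
0.0047 tip [83.4 52.3  4.7]
0.0047 barR [12.  14.1  4.7]
0.0047 hinge [49.9 17.2  4.7]
0.0047 pad [91.4 10.2  4.7]
0.0047 armR [48.3 -1.1  4.7]
0.0187 tip [81.7 50.4 18.7]
0.0187 barR [ 9.6 11.8 18.7]
0.0187 hinge [47.9 15.  18.7]
0.0187 pad [89.8  7.9 18.7]
0.0187 armR [46.3 -3.5 18.7]
tip [81.1 48.3 14. ] 0.005886010820960962
```

The clamp slid about 10 mm out and turned 28°, so the hold is at the pad's edge. I'll set it down in the free area between mill and mug and grip it again nearer the hinge.

```bash
python3 - <<'E'
from h import *
RV=rot(YR,-Z); row(np.array([.60,-.21,.05]),RV)
E
```

```text
shift [-0.1627 -0.096  -0.2304] turn [-0.1192  0.3971 -0.0053] mm [-130.1  -76.8 -184.3]
```

>>> move_arm --plan '[[[-0.05,-0.03,0,-0.04,0.13,-0.002,0],[-0.1,-0.06,0,-0.08,0.26,-0.004,0],[-0.163,-0.096,-0.02,-0.119,0.397,-0.005,0],[-0.163,-0.096,-0.07,-0.119,0.397,-0.005,0],[-0.163,-0.096,-0.12,-0.119,0.397,-0.005,0],[-0.163,-0.096,-0.17,-0.119,0.397,-0.005,0],[-0.163,-0.096,-0.22,-0.119,0.397,-0.005,0],[-0.163,-0.096,-0.23,-0.119,0.397,-0.005,0]]]'

```text
clock: 11.25
eef_pos: [0.5953, -0.2076, 0.0443]
ee_rot: [-3.134, -0.008, 1.853]
wrist_force: [-1.2, 0.1, -1.1]
grip_width: 0.27
gripper_force: 55.1
```

>>> move_arm --plan '[[[0,0,-0.006,0,0,0,0],[0,0,-0.012,0,0,0,0],[0,0,-0.018,0,0,0,0],[0,0,-0.018,0,0,0,0.3],[0,0,-0.018,0,0,0,0.4],[0,0,-0.018,0,0,0,0.55],[0,0,-0.018,0,0,0,0.75],[0,0,-0.018,0,0,0,1]]]'

```text
clock: 12.05
eef_pos: [0.6001, -0.2094, 0.0362]
ee_rot: [3.141, -0.0, 1.854]
wrist_force: [0.0, -1.3, -0.3]
grip_width: 0.868
gripper_force: 0.0
```

Now I rise and move aside to measure.

>>> move_arm --plan '[[[0,0,0.03,0,0,0,1],[0,0,0.08,0,0,0,1],[0,0,0.14,0,0,0,1],[-0.04,-0.05,0.2,0,0,0,1],[-0.08,-0.1,0.26,0,0,0,1],[-0.12,-0.15,0.26,0,0,0,1],[-0.16,-0.2,0.26,0,0,0,1],[-0.2,-0.25,0.26,0,0,0,1]]]'

```text
clock: 12.85
eef_pos: [0.462, -0.3826, 0.2442]
ee_rot: [3.139, 0.003, 1.855]
wrist_force: [1.0, -0.2, -0.3]
grip_width: 0.998
gripper_force: 0.0
```

```bash
python3 - <<'E'
from h import *
s,t=cam("scene"),cam("top")
for c,nm in((t,"top"),(s,"scene")):
    u,v=proj(c,[.61,-.16,.028]).astype(int); print(nm,u,v)
    g=c["pixels"].astype(int); m=((g.max(2)<75)).astype(np.uint8)
    n,l,st,ce=cv2.connectedComponentsWithStats(m)
    for i in range(1,n):
        if st[i,4]>40 and abs(ce[i]-[u,v]).max()<70: print(st[i],ce[i])
cv2.imwrite("pics/h.png",np.hstack([crop(t,*(proj(t,[.61,-.16,.028]).astype(int)-[33,33]),66,66,6),crop(s,*(proj(s,[.61,-.16,.028]).astype(int)-[33,33]),66,66,6)]))
E
```

```text
top 331 185
[317 180  32  15 126] [332.08730159 186.95238095]
[319 192  31   8 106] [334.26415094 196.48113208]
[301 243  19  19 166] [308.44578313 252.36144578]
scene 269 280
[222 200  21  38 463] [231.80993521 222.41468683]
[243 265  34  40 474] [261.62236287 282.3185654 ]
```

```bash
python3 - <<'E'
from h import *
t=cam("top"); g=t["pixels"].astype(int).max(2)[176:204,312:356]
for r in g: print("".join("#" if v<60 else "+" if v<85 else "." if v<150 else "o" for v in r))
E
```

```text
............................................
............................................
............................................
............................................
.................................++#+.......
...............................+#####.......
............................++######+.......
......o..................++########.........
.......................+#########...........
....................++########..............
..................+#########................
...............++########...................
............++########+.....................
..........+#########.+......................
.......++########.##.+......................
.....+#########...++........................
.....#######.......+.o..+#+.................
.....####+..........+..+#####+..............
.....++.............###########+............
........++..........###.+########+..........
.......+##+...++...+##+....+########++......
.......###############+.......########......
.......+##############.........+######......
.........+###########+............###.......
...................................+........
............................................
............................................
............................................
```

```bash
python3 - <<'E'
from h import *
t=cam("top"); g=t["pixels"].astype(float).max(2); bg=130
P=[]
for u in range(320,346):
    col=g[176:204,u]; v=int(np.argmax(col<90)); lo,hi=col[v],col[v-1]
    P.append(plane(t,u,176+v-1+(hi-90)/(hi-lo+1e-9),.028)[:2])
P=np.array(P); vx,vy,x0,y0=cv2.fitLine(P.astype(np.float32),cv2.DIST_HUBER,0,.001,.001).ravel()
d=np.array([vx,vy]); d*=np.sign(d[1]); n=np.array([-d[1],d[0]])  # clip y = left of x
print("yaw",np.degrees(np.arctan2(d[1],d[0])),"res",np.abs((P-[x0,y0])@n).max())
A=np.array([x0,y0])
# extents along d of bar pixels, lying within 9mm of edge
vs,us=np.nonzero(g[176:204,312:356]<75); Q=np.array([plane(t,312+u,176+v,.028)[:2] for u,v in zip(us,vs)])
w=(Q-A)@n; s=(Q-A)@d; b=(w>-.001)&(w<.006); lo,hi=s[b].min(),s[b].max(); print("len",hi-lo, "wmax",w.max())
sc=(lo+hi)/2+.0025 # x=-2.5 is bar middle
org=A+d*sc+n*.017; print("origin",org)
m=(w>.02)&(s<sc); print("handle rel",s[m].min()-sc,w[m].max()-.017)
print("grip -37,+10:",org-.037*d+.010*n)
E
```

```text
yaw 111.29539 res 0.000882487125375335
len 0.09423367673227194 wmax 0.053873703920021235
origin [ 0.59508588 -0.16515996]
handle rel -0.03376149110259737 0.036873703920021234
grip -37,+10: [ 0.5992062  -0.20326538]
```

```bash
cat >> h.py <<'E'
a2=np.radians(111.3); RG=rot(np.array([np.cos(a2),np.sin(a2),0]),-Z)
E
python3 - <<'E'
from h import *
row(np.array([.599,-.203,.10]),RG)
E
```

```text
shift [ 0.1715  0.2234 -0.1776] turn [-0.0009  0.0008  0.0876] mm [ 137.2  178.8 -142.1]
```

>>> move_arm --plan '[[[0.04,0.05,0,0,0,0.03,1],[0.08,0.1,-0.01,0,0,0.06,1],[0.12,0.15,-0.03,0,0,0.088,1],[0.16,0.2,-0.06,0,0,0.088,1],[0.171,0.223,-0.11,0,0,0.088,1],[0.171,0.223,-0.16,0,0,0.088,1],[0.171,0.223,-0.178,0,0,0.088,1],[0.171,0.223,-0.178,0,0,0.088,1]]]'

```text
clock: 13.85
eef_pos: [0.597, -0.1999, 0.0956]
ee_rot: [-3.136, -0.006, 1.948]
wrist_force: [-1.1, 0.1, -0.0]
grip_width: 1.0
gripper_force: 0.0
```

```bash
python3 - <<'E'
from h import *
row(np.array([.599,-.203,.034]),RG)
E
```

```text
shift [ 0.0025 -0.0038 -0.077 ] turn [-0.0039 -0.0069 -0.0052] mm [  2.   -3.1 -61.6]
```

```bash
python3 - <<'E'
from h import *
for i in range(4):
    robot.camera("top"); print(robot.observe()["eef_pos"])
row(np.array([.599,-.203,.034]),RG)
E
```

```text
[ 0.59877446 -0.20159935  0.09847297]
[ 0.60017951 -0.2028292   0.10063237]
[ 0.60094308 -0.20357985  0.10189061]
[ 0.60120995 -0.20398764  0.10250522]
shift [-0.0028  0.0012 -0.0856] turn [ 0.0016  0.0046 -0.0025] mm [ -2.2   1.  -68.5]
```

>>> move_arm --plan '[[[0,0,-0.02,0,0,0,1],[-0.001,0.001,-0.04,0,0,0,1],[-0.001,0.001,-0.06,0,0,0,1],[-0.001,0.001,-0.075,0,0,0,1],[-0.001,0.001,-0.084,0,0,0,1],[-0.001,0.001,-0.084,0,0,0,0.9],[-0.001,0.001,-0.084,0,0,0,0.8],[-0.001,0.001,-0.084,0,0,0,0.7]]]'

```text
clock: 14.85
eef_pos: [0.5993, -0.202, 0.0329]
ee_rot: [3.14, 0.001, 1.946]
wrist_force: [0.2, 0.2, -0.3]
grip_width: 0.704
gripper_force: 0.0
```

>>> move_arm --plan '[[[0,0,0,0,0,0,0.65],[0,0,0,0,0,0,0.58],[0,0,0,0,0,0,0.5],[0,0,0,0,0,0,0.42],[0,0,0,0,0,0,0.3],[0,0,0,0,0,0,0.15],[0,0,0,0,0,0,0],[0,0,0,0,0,0,0]]]'

```text
clock: 15.65
eef_pos: [0.6019, -0.2038, 0.0359]
ee_rot: [3.136, 0.006, 1.945]
wrist_force: [-0.2, -1.1, 7.9]
grip_width: 0.302
gripper_force: 54.6
```

>>> move_arm --plan '[[[0,0,0,0,0,0,0],[0,0,0.04,0,0,0,0],[0,0,0.1,0,0,0,0],[0,0,0.15,0,0,0,0],[0,0,0.2,0,0,0,0],[0,0,0.25,0,0,0,0],[0,0,0.25,0,0,0,0],[0,0,0.25,0,0,0,0]]]'

```text
clock: 16.45
eef_pos: [0.599, -0.2019, 0.2336]
ee_rot: [3.139, 0.001, 1.946]
wrist_force: [-0.9, -0.1, -1.7]
grip_width: 0.305
gripper_force: 54.0
```

```bash
python3 - <<'E'
from h import *
o=robot.observe(); print(o["grip_width"]*85,o["joints"])
h=tcp(.008,-.18,.065); h[2]+=.12; row(h,RB)
E
```

```text
25.911624849290433 [-4.36250054e-01  2.46597853e-01  1.61556314e+00  5.90378413e-04
  1.27692570e+00 -8.11664358e-01]
shift [0.1661 0.0866 0.0041] turn [ 0.1353 -0.3921 -0.0866] mm [132.8  69.3   3.3]
```

>>> move_arm --plan '[[[0.03,0.02,0,0.02,-0.08,-0.02,0],[0.07,0.04,0,0.05,-0.16,-0.04,0],[0.11,0.06,0,0.08,-0.24,-0.06,0],[0.15,0.08,0.004,0.11,-0.32,-0.08,0],[0.166,0.087,0.004,0.135,-0.392,-0.087,0],[0.166,0.087,0.004,0.135,-0.392,-0.087,0],[0.166,0.087,0.004,0.135,-0.392,-0.087,0],[0.166,0.087,0.004,0.135,-0.392,-0.087,0]]]'

```text
clock: 17.25
eef_pos: [0.7304, -0.1323, 0.2339]
ee_rot: [2.71, -0.003, 1.854]
wrist_force: [0.0, -0.3, -0.9]
grip_width: 0.305
gripper_force: 54.4
```

```bash
sed -i 's/^OFF=.*/OFF=np.array([.067,-.004,.021])/' h.py; python3 - <<'E'
from h import *
for i in range(5): t=cam("top")
o=robot.observe(); p=o["eef_pos"]; Rt=R.from_euler("xyz",o["ee_rot"]).as_matrix(); print(p,o["ee_rot"],o["wrist_force"])
row(tcp(.008,-.18,.065),RB)
u,v=proj(t,p+Rt@OFF).astype(int); print(u,v)
y0,x0=v-18,u-24
g=t["pixels"].astype(int).max(2)[y0:y0+36,x0:x0+56]; print(x0,y0)
for r in g: print("".join("#" if q<60 else "+" if q<85 else "." if q<150 else "o" for q in r))
# expected clip features projected
C=lambda x,y,z:proj(t,p+Rt@(OFF+np.array([(x-30),-y,14-z])*1e-3))-[x0,y0]
for n,q in(("bar tip outer top",(45,-17,28)),("bar tip outer bottom",(45,-17,0)),("bar -20 outer top",(-20,-17,28)),("hinge top",(0,0,28)),("pad",(38,23,14))): print(n,C(*q))
E
```

```text
[ 0.73133182 -0.1324129   0.23570084] [ 2.70735445e+00 -1.37802888e-03  1.85367898e+00] [ 0.24092841  0.23857286 -0.72124757]
shift [-0.0026  0.0066 -0.1459] turn [-0.0007 -0.0023 -0.0001] mm [  -2.1    5.3 -116.7]
301 129
277 111
..............+####++........................+##########
..............###########++..................###########
..............+################++............+##########
...............+#####################++......+##########
.................++#########################++##########
.......................++####################+##########
............................+###########################
.............................######+++##################
..............................#...++........+###########
................................oo.#++.........#########
..............................ooo.o+####++.....#########
...............................oo.o+#########+##########
................................oo.+####################
..............................#.......+#################
.............................+####.........#############
..............
[... 683 characters left out ...]
.................................++++++++++
..............................................++++++++++
.........................................oo...++++++++++
.........................................oo..+++++++++++
.............................................+++++++++++
............................................++++++++++++
............................................++++++++++++
............................................++++++++++++
...........................................+++++++++++++
bar tip outer top [17.59621029 13.89967503]
bar tip outer bottom [15.90004913 12.51204784]
bar -20 outer top [42.83815389  6.7960029 ]
hinge top [36.68873295 15.65259667]
pad [23.30145068 27.90251117]
```

The new grip is at the full-squeeze width of 26 mm with the mouth open about 33 mm. The clamp is again turned by about 25°, which is systematic from handle friction on the pads. The hold is firm, so I'll measure its pose in the tool frame and compensate with the tool's turn.

```bash
cat > m.py <<'E'
from h import *
t=cam("top"); o=robot.observe(); p=o["eef_pos"]; Rt=R.from_euler("xyz",o["ee_rot"]).as_matrix()
zc=.035
def T(u,v,z): 
    P=plane(t,u,v,n=Rt[:,2],p=p+Rt[:,2]*z); return (Rt.T@(P-p))[:2]*1e3
g=t["pixels"].astype(float).max(2); E=[]
for u in range(295,318):
    col=g[100:125,u]; v=int(np.argmax(col<90)); lo,hi=col[v],col[v-1]
    E.append(T(u,100+v-1+(hi-90)/(hi-lo),zc))
E=np.array(E,np.float32); vx,vy,a,b=cv2.fitLine(E,cv2.DIST_HUBER,0,.1,.01).ravel()
d=np.array([vx,vy])*np.sign(vx); print("phi",np.degrees(np.arctan2(d[1],d[0])),"res",np.abs((E-[a,b])@[-d[1],d[0]]).max())
n=np.array([d[1],-d[0]])   # clip y in tool
vs,us=np.nonzero(g[100:125,285:315]<80); Q=np.array([T(285+u,100+v,zc) for u,v in zip(us,vs)])
w=(Q-[a,b])@n; k=(w>1)&(w<7); tip=((Q-[a,b])@d)[k].max(); print("tip",tip)
org=np.array([a,b])+d*(tip-45)+n*17
print("origin",org,"mouth",org+30*d,"bar end",org-50*d-13*n,"handle",org-45*d+4*n)
vs,us=np.nonzero(g[124:134,288:312]<80); Q=np.array([T(288+u,124+v,.021) for u,v in zip(us,vs)])
print("pad rel clip: xmax",((Q-org)@d).max()," y",((Q-org)@n).min(),((Q-org)@n).max())
E
python3 m.py
```

```text
phi 24.269878 res 0.5555005
tip 38.078356219916216
origin [43.68393345 12.86803177] mouth [71.03251858 25.19908741] bar end [-7.24049835  4.16732529] handle [ 4.30519743 -9.2750301 ]
pad rel clip: xmax 35.11407552762928  y 10.039503339946428 33.04728558958834
```

```bash
cat >> h.py <<'E'
RB2=RB@R.from_euler("z",-24.3,degrees=True).as_matrix(); OFF2=np.array([.071,.0252,.021])
def tcp2(xr,yr,zr): return O+xr*XR+yr*YR+zr*ZR-RB2@OFF2
E
python3 - <<'E'
from h import *
print(tcp2(.008,-.175,.088)); row(tcp2(.008,-.175,.088),RB2)
E
```

```text
[ 0.72273595 -0.1321987   0.14080993]
shift [-0.0107  0.0002 -0.1186] turn [-0.1647 -0.0501  0.367 ] mm [ -8.6   0.1 -94.9]
```

>>> move_arm --plan '[[[0,0,0,-0.05,-0.015,0.12,0],[-0.005,0,-0.01,-0.11,-0.033,0.24,0],[-0.01,0,-0.03,-0.165,-0.05,0.367,0],[-0.01,0,-0.06,-0.165,-0.05,0.367,0],[-0.01,0,-0.09,-0.165,-0.05,0.367,0],[-0.01,0,-0.118,-0.165,-0.05,0.367,0],[-0.01,0,-0.118,-0.165,-0.05,0.367,0],[-0.01,0,-0.118,-0.165,-0.05,0.367,0]]]'

```text
clock: 18.35
eef_pos: [0.7232, -0.1321, 0.1408]
ee_rot: [2.74, 0.174, 2.242]
wrist_force: [0.9, -0.4, -0.2]
grip_width: 0.302
gripper_force: 54.2
```

```bash
python3 - <<'E'
from h import *
for i in range(5): t=cam("top")
s=cam("scene")
o=robot.observe(); p=o["eef_pos"]; print(p,o["ee_rot"],o["wrist_force"])
row(tcp2(.008,-.175,.088),RB2)
u,v=proj(t,O+.008*XR-.15*YR+.088*ZR).astype(int); a,b=proj(s,O+.008*XR-.15*YR+.088*ZR).astype(int)
print(u,v,a,b)
F={"bar tip outer top":(45,-17,28),"bar tip outer bot":(45,-17,0),"bar tip inner top":(45,-9,28),"bar -10 outer top":(-10,-17,28),"pad":(38,23,28),"hinge top":(0,0,28)}
for n,q in F.items():
    P=O+(.008-q[1]*1e-3)*XR+(-.175+(q[0]-30)*1e-3)*YR+(.088+(q[2]-14)*1e-3)*ZR
    print(n,"top crop",(proj(t,P)-[u-33,v-40]+.4)*6,"scene crop",(proj(s,P)-[a-33,b-40]+.4)*6+[396,0])
for n,P in(("rest corner top front",O-.11*YR+.155*ZR),("menu corner top front",O-.114*YR+.125*ZR+.01*XR)):
    print(n,(proj(t,P)-[u-33,v-40]+.4)*6,(proj(s,P)-[a-33,b-40]+.4)*6+[396,0])
cv2.imwrite("pics/i.png",np.hstack([crop(t,u-33,v-40,66,80,6),crop(s,a-33,b-40,66,80,6)]))
E
```

```text
[ 0.72425113 -0.13245065  0.14284707] [2.73871186 0.1771564  2.2418811 ] [ 0.0131638  -0.26640755 -2.30481027]
shift [-0.0019  0.0003 -0.0025] turn [ 0.0012  0.0021 -0.0001] mm [-1.5  0.3 -2. ]
287 146 336 243
bar tip outer top top crop [221.79468731 208.45215632] scene crop [623.01309886 240.48508335]
bar tip outer bot top crop [212.75203979 198.82444689] scene crop [647.08304086 294.10852477]
bar tip inner top top crop [226.26869504 225.9263289 ] scene crop [602.53102334 239.38570402]
bar -10 outer top top crop [341.75148882 174.50218948] scene crop [568.21891704 359.71461659]
pad top crop [259.16951971 290.91734192] scene crop [515.84438235 249.31802415]
hinge top top crop [329.0931267  217.77120075] scene crop [534.38171349 333.7039179 ]
rest corner top front [141.458678  316.0077293] [561.03187989  32.90019061]
menu corner top front [136.08771674 278.72645474] [608.62534512 101.61189075]
```

View pics/i.png

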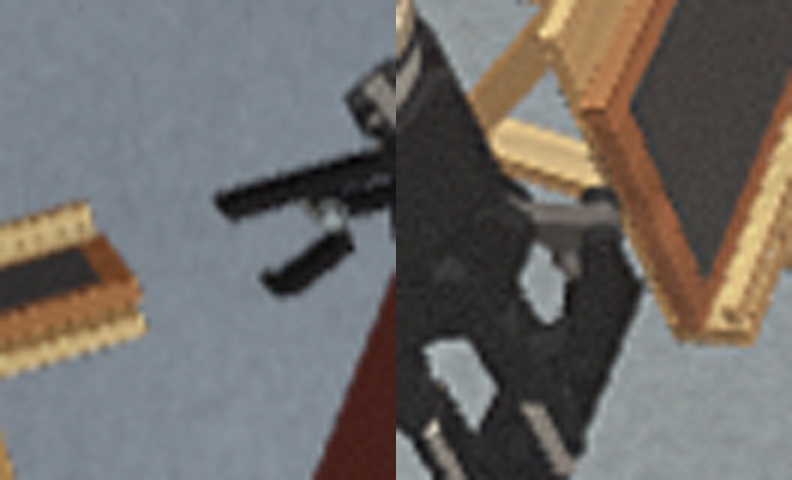

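The view agrees with the prediction to about 1 px. The clamp's bar is now parallel to the ledge, with its tip at i.png (220,200), and the mouth faces the board's edge at (140,280). I'll insert along the ledge.

>>> move_arm --plan '[[[-0.003,0.012,0,0,0,0,0],[-0.007,0.024,0,0,0,0,0],[-0.011,0.036,0,0,0,0,0],[-0.014,0.048,0,0,0,0,0],[-0.018,0.058,0,0,0,0,0],[-0.02,0.068,0,0,0,0,0],[-0.02,0.068,0,0,0,0,0],[-0.02,0.068,0,0,0,0,0]]]'

```text
clock: 19.45
eef_pos: [0.7074, -0.0775, 0.141]
ee_rot: [2.74, 0.175, 2.242]
wrist_force: [0.4, 0.3, -0.7]
grip_width: 0.301
gripper_force: 54.2
```

```bash
python3 - <<'E'
from h import *
for i in range(3): t=cam("top")
o=robot.observe(); p=o["eef_pos"]; Rt=R.from_euler("xyz",o["ee_rot"]).as_matrix(); m=p+Rt@OFF2-O
print("mouth",m@XR,m@YR,m@ZR,o["wrist_force"],o["wrist_torque"],o["grip_width"]*85)
u,v=proj(t,O-.12*YR+.088*ZR).astype(int); print(u-24,v-14)
g=t["pixels"][v-14:v+18,u-24:u+30].astype(int)
for r in g: print("".join("#" if q.max()<60 else "w" if q[0]-q[2]>35 else "+" if q.max()<85 else "." for q in r))
row(tcp2(.008,-.100,.088),RB2);row(tcp2(.001,-.100,.088),RB2)
E
```

```text
mouth 0.008547767359683954 -0.11891423274277699 0.08799823685902274 [1.16431763 0.17063994 0.31537287] [-0.08755576  0.20577021 -0.00278341] 25.585121513893064
253 138
.......................................###############
...................................###################
............wwww................######################
........wwwwwwww............+#########################
.....wwwwwwwwwww.........################+############
..wwwwwwwwwwwwww.....+################################
wwwwwwwwwwwwwwww..####################################
wwwwwwwwwwwwwwww+#####################################
wwwwwwwwwwwwwwww+##########++...##.++#################
wwwwwwwwwwwww+www#######+#......+...+.################
wwwwwwwww++###+www####................+++...##########
wwwwww++#######+ww+ww.......................#########+
ww++############wwwwww...............#......#########w
+################wwwwww............###+.....########ww
#################+wwwwww..........+####.....########ww
##############++wwwwwwww........+######+....#######www
###########++wwwwwwwwwww.......+#######....#######ww
[... 290 characters left out ...]
wwwwwwwwwwwwww#####+..........+w+wwwwwwwww
wwwwwwwwwwwwwwwwwwwwwwwww.##++............+wwwwwwwwwww
wwwwwwwwwwwwwwwwwwwwww...................+#wwwwwwwwwww
wwwwwwwwwwwwwwwwwww......................+wwwwwwwwwwww
wwwwwwwwwwwwwwww.........................+wwwwwwwwwwww
wwwwwwwwwwww............................+wwwwwwwwwwwww
wwwwwwwww...............................+wwwwwwwwwwwww
wwwww...................................+wwwwwwwwwwwww
ww.....................................+wwwwwwwwwwwwww
.......................................+wwwwwwwwwwwwww
shift [-0.0072  0.0225 -0.0003] turn [0.0005 0.     0.0003] mm [-5.7 18.  -0.3]
shift [-0.0148  0.0203 -0.004 ] turn [0.0005 0.     0.0003] mm [-11.8  16.2  -3.2]
```

The jaws straddle the edge, but the mouth looks only about 26 mm wide, so I'll re-centre by 3.5 mm towards the robot and then go in.

>>> move_arm --plan '[[[-0.0038,-0.0011,-0.0019,0,0,0,0],[-0.0038,-0.0011,-0.0019,0,0,0,0],[-0.0052,0.0035,-0.0019,0,0,0,0],[-0.0065,0.008,-0.0019,0,0,0,0],[-0.0078,0.0125,-0.0019,0,0,0,0],[-0.009,0.017,-0.0019,0,0,0,0],[-0.0104,0.0215,-0.0019,0,0,0,0],[-0.0104,0.0215,-0.0019,0,0,0,0]]]'

```text
clock: 20.4
eef_pos: [0.6987, -0.0597, 0.1393]
ee_rot: [2.74, 0.174, 2.243]
wrist_force: [0.7, 0.3, -0.8]
grip_width: 0.304
gripper_force: 54.2
```

```bash
python3 - <<'E'
from h import *
for i in range(4): t=cam("top")
o=robot.observe(); p=o["eef_pos"]; Rt=R.from_euler("xyz",o["ee_rot"]).as_matrix(); m=p+Rt@OFF2-O
print("mouth",m@XR,m@YR,m@ZR,o["wrist_force"],o["wrist_torque"],o["grip_width"]*85)
f=o["wrist_force"]; print(f@XR,f@YR,f@ZR)
g=t["pixels"][138:168,253:307].astype(int)
for r in g: print("".join("#" if q.max()<60 else "w" if q[0]-q[2]>35 else "+" if q.max()<85 else "." for q in r))
row(tcp2(.001,-.100,.088),RB2)
E
```

```text
mouth 0.004955316673018743 -0.0996116266040691 0.08796070424029503 [ 0.64844913  0.43727864 -1.63160493] [-0.11077505  0.2685224   0.03107877] 25.692417786333333
-0.01462002346804625 0.2390043765153544 -1.793459419125957
..................................+++#...+########wwww
.....................................#+++#########wwww
............wwww.....................#############wwww
........wwwwwwww.................#################wwww
.....wwwwwwwwwww.............+####################wwww
..wwwwwwwwwwwwww..........+######################+wwww
wwwwwwwwwwwwwwwww......##########################wwwww
wwwwwwwwwwwwwwwww.++###############+#############wwwww
wwwwwwwwwwwwwwww##################++############+wwwww
wwwwwwwwwwwww###################################wwwwww
wwwwwwwww+######################################wwwwww
wwwwww++###############++######################wwwwwww
ww++################ww....####+################wwwwwww
+#################wwwww...++#+.##++.+########+wwwwwwww
#################+wwwwww............+#########wwwwwwww
##############++wwwwwwww.............########wwwwwwwww
[... 153 characters left out ...]
#wwwwwwwwwww
#++wwwwwwwwwwwwwwwwwwwww.+######+...#######wwwwwwwwwww
wwwwwwwwwwwwwwwwwwwwwwwww######+...#######wwwwwwwwwwww
wwwwwwwwwwwwwwwwwwwwwwwww+####+....######+wwwwwwwwwwww
wwwwwwwwwwwwwwwwwwwwwwwwww##+......######wwwwwwwwwwwww
wwwwwwwwwwwwwwwwwwwwwwwwww#+......######wwwwwwwwwwwwww
wwwwwwwwwwwwwwwwwwwwwww.+#+.......#####wwwwwwwwwwwwwww
wwwwwwwwwwwwwwwwwwww+####.........####wwwwwww#wwwwwwww
wwwwwwwwwwwwwwww...+##++..........+##wwwwwwww#wwwwwwww
wwwwwwwwwwww......................+#wwwwwwwwwwwwwwwwww
wwwwwwwww.........................wwwwwwwwwwwwwwwwwwww
wwwww............................++wwwwwwwwwwwwwwwwwww
shift [-0.0042 -0.0017 -0.0021] turn [ 0.0003 -0.0001 -0.0001] mm [-3.4 -1.4 -1.7]
```

The clamp straddles both plates with no contact: wrist force is only the clamp's weight, and its pad is visible behind the backrest at rows 24–26. I'll bring the bar up to the board, then open gradually.

>>> move_arm --plan '[[[-0.0014,-0.0006,-0.0007,0,0,0,0],[-0.0028,-0.0011,-0.0014,0,0,0,0],[-0.0042,-0.0017,-0.0021,0,0,0,0],[-0.0042,-0.0017,-0.0021,0,0,0,0.34],[-0.0042,-0.0017,-0.0021,0,0,0,0.38],[-0.0042,-0.0017,-0.0021,0,0,0,0.42],[-0.0042,-0.0017,-0.0021,0,0,0,0.46],[-0.0042,-0.0017,-0.0021,0,0,0,0.5]]]'

```text
clock: 21.4
eef_pos: [0.6964, -0.0625, 0.1385]
ee_rot: [2.739, 0.177, 2.241]
wrist_force: [2.1, -1.0, -0.1]
grip_width: 0.5
gripper_force: 7.5
```

>>> move_arm --plan '[[[0,0,0,0,0,0,0.55],[0,0,0,0,0,0,0.6],[0,0,0,0,0,0,0.7],[0,0,0,0,0,0,0.8],[0,0,0,0,0,0,0.9],[0,0,0,0,0,0,1],[0,0,0,0,0,0,1],[0,0,0,0,0,0,1]]]'

```text
clock: 22.2
eef_pos: [0.6956, -0.0618, 0.1377]
ee_rot: [2.74, 0.175, 2.242]
wrist_force: [-0.1, -0.1, 0.5]
grip_width: 0.998
gripper_force: 0.0
```

```bash
python3 - <<'E'
from h import *
for i in range(2): t=cam("top")
o=robot.observe(); f=o["wrist_force"]; print(f@XR,f@YR,f@ZR,o["gripper_force"],o["grip_width"])
g=t["pixels"][132:168,253:310].astype(int)
for r in g: print("".join("#" if q.max()<60 else "w" if q[0]-q[2]>35 else "+" if q.max()<85 else "." for q in r))
print("up-slope 100mm /.8:",ZR*.1/.8)
E
```

```text
-0.3970980005824598 -0.5141378291365261 -0.3273832173884943 0.0 1.000341316620706
.............................####....+##+................
.............................+###...++.+####.............
..............................+#+++++...####+............
...............................+###+....+####+...........
...............................+###......#####+..........
.................................##.+....+#####+.........
.................................+###+....+#####++++++.+.
..................................####+...+#########wwww#
............wwww.................+#####+.+########wwwwwww
........wwwwwwww.................#######+##########wwwwww
.....wwwwwwwwwww...............####################wwwwww
..wwwwwwwwwwwwww............#######################wwwwww
wwwwwwwwwwwwwwwww........#############+############wwwwww
wwwwwwwwwwwwwwwwww....+###########+..#+###########wwwwwww
wwwwwwwwwwwwwwwwwww.###########+#....+############wwwwwww
wwwwwwwwwwwww+www#############........############wwwwwww
wwwwwwwww+####################........###########wwwwwwww
wwwwww++###############+++#+....
[... 427 characters left out ...]
wwww
#++wwwwwwwwwwwwwwwwwwwww#######......#######+wwwwwwwwwwww
wwwwwwwwwwwwwwwwwwwwwwwww######......#######wwwwwwwwwwwww
wwwwwwwwwwwwwwwwwwwwwwwww+##+.......#######wwwwwwwwwwwwww
wwwwwwwwwwwwwwwwwwwwwwwwww..........#######wwwwwwwwwwwwww
wwwwwwwwwwwwwwwwwwwwwwwww...........######wwwww#wwwwwwwww
wwwwwwwwwwwwwwwwwwwwww.............######wwwwwwwwwwwwwwww
wwwwwwwwwwwwwwwwwww................#####wwwwwwwwwwwwwwwww
wwwwwwwwwwwwwwww...................####+wwwwww#wwwwwwwwww
wwwwwwwwwwww......................+###wwwwwwww#wwwwwwwwww
wwwwwwwww.........................+##+wwwwwwwwwwwwwwwwwww
wwwww.............................+wwwwwwwwwwwwwwwwwwwwww
up-slope 100mm /.8: [-0.05072971 -0.01473834  0.11328847]
```

Clamp is closed on the plates and the finger forces are zero. Retreating straight up the slope, then away.

>>> move_arm --plan '[[[-0.006,-0.002,0.014,0,0,0,1],[-0.013,-0.004,0.028,0,0,0,1],[-0.025,-0.007,0.057,0,0,0,1],[-0.038,-0.011,0.085,0,0,0,1],[-0.051,-0.015,0.113,0,0,0,1],[-0.06,-0.06,0.16,0,0,0,1],[-0.07,-0.12,0.2,0,0,0,1],[-0.08,-0.18,0.2,0,0,0,1]]]'

```text
clock: 23.1
eef_pos: [0.6348, -0.1995, 0.3052]
ee_rot: [2.735, 0.186, 2.243]
wrist_force: [1.3, -0.5, 0.3]
grip_width: 0.998
gripper_force: 0.0
```

>>> move_arm --plan '[[[-0.05,-0.06,0,0,0,0,1],[-0.1,-0.12,0,0,0,0,1],[-0.15,-0.18,0,0,0,0,1],[-0.2,-0.24,0,0,0,0,1],[-0.25,-0.3,0,0,0,0,1],[-0.25,-0.3,0,0,0,0,1],[-0.25,-0.3,0,0,0,0,1],[-0.25,-0.3,0,0,0,0,1]]]'

```text
clock: 23.9
eef_pos: [0.4314, -0.44, 0.2981]
ee_rot: [2.741, 0.176, 2.238]
wrist_force: [0.4, 0.3, -0.1]
grip_width: 0.995
gripper_force: 0.0
```

```bash
python3 - <<'E'
from h import *
t=cam("top"); s=cam("scene")
g=t["pixels"][132:180,195:310].astype(int)
for r in g: print("".join("#" if q.max()<60 else "w" if q[0]-q[2]>35 else "+" if q.max()<85 else "." for q in r))
# expected clip features if closed at x=.001,y=-.1,z=.088
for q in((45,-17,28),(-50,-17,28),(-50,-9,28),(45,-9,28),(-40,26,28),(0,0,28)):
    P=O+(.001-q[1]*1e-3)*XR+(-.1+(q[0]-30)*1e-3)*YR+(.088+(q[2]-14)*1e-3)*ZR
    print(q,"top",(proj(t,P)-[195,132]).round(1),"scene",(proj(s,P)-[300,140]).round(1))
g=s["pixels"][170:270,300:400].astype(int)[::2]
for r in g: print("".join("#" if q.max()<50 else "w" if q[0]-q[2]>35 else "+" if q.max()<75 else "." for q in r))
for n,p,z in(("mug",(370,145),.09),): pass
E
```

```text
...................................................................................................................
...................................................................................................................
...................................................................................................................
...................................................................................................................
...................................................................................................................
...................................................................................................................
....................................................................................................#+.............
.................................................................................................######............
......................................................................wwww....................#########............
........................................................
[... 9114 characters left out ...]
...............................####.......wwwwwwwwwwwwwwww....................................
.................................................wwwwwwwwwwwwww.....................................
............................................................ww......................................
....................................................................................................
....................................................................................................
....................................................................................................
....................................................................................................
```

The masks match the expected pose: bar tip and handle end within about 2 px, about 4° off square, mouth about 88 mm up and 10–13 mm in, and the moving pad behind the backrest. The board is home and the arm is clear, so I'm handing in.

```bash
python3 -c "
from plant import robot
print(robot.hand_in())"
```

```text
the job is handed in; nothing more can be done
None
```

I handed the job in; the score was not shown. On my last measurements the board is home against the stop, and the clamp is released on the open edge about 4° off square, gripping about 88 mm up the slope (above mid-height but within the allowed range). I kept the arm clear of the mug, jar and mill, but did not re-measure their positions at the end.

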